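# Rack the guitar-neck boards and close the keeper

## Task

Take the two wooden boards off their leaning rests and stand them upright on a long edge in the rack, the thick one in the wide slot and the thin one in the narrow slot, each fully down on the rack's base and about centred along its slot; lower them in, do not let them fall. Then swing the rack's hinged keeper bar over the boards and down until it lies fully home in the forked catch. Leave the bottle, the file and the sanding block where they are.

Things in the scene. Friction and masses are not known exactly. Their poses are not given: they have to be found in the camera images.
- thick_board: dark plain wooden board 120 x 18 x 100 mm (x, y, z), 0.10-0.2 kg. Origin: centre of its lower long edge face; x along the 120 mm length, y across the 18 mm thickness, z up its 100 mm height. At the start it leans on a rest, 30 degrees from upright, its top towards the rest's +y
- thick_mid (a point): centre of the thick board, 50 mm up its z from the origin; axes as the board's
- thin_board: pale plywood board 120 x 8 x 100 mm (x, y, z) with six small dark peg marks. Origin: centre of its lower long edge face; x along the length, y across the 8 mm thickness, z up its height. At the start it leans on a rest like the other
- thin_mid (a point): centre of the thin board, 50 mm up its z from the origin; axes as the board's
- rest_thick: fixed wooden leaning rest under the thick board, base 110 x 90 mm, origin at the centre of its underside, x along the board's length. Its sloping back lies behind (+y of) the board and ends 54 mm up the board: the upper 46 mm of the board stand free on both faces, to be pinched across the thickness by a tool tilted 30 degrees
- rest_thin: the same kind of rest, under the thin board
- slot_wide: wide slot of the rack: a fixed pair of parallel rails 120 mm long, 30 mm high, each 12 mm wide with a bevelled top, 22 mm apart. Origin on the rack's base (the floor of the slot), centre of the slot; x along the slot, y across it, z up. May be either the slot nearer the hinge or the one nearer the catch
- slot_narrow: narrow slot of the rack: like the wide one, rails 12 mm apart. The slots' centres are 74 mm apart
- rack: fixed wooden rack, base 140 x 236 x 12 mm (x, y, z), origin at the centre of its underside, slots run along its x. Hinge post at y = +104 mm, 136 mm high; catch post at y = -104 mm, 118 mm high with fork cheeks to 140 mm
- keeper (a joint): angle of the keeper bar, rad: 0 = closed, level in the catch, its underside 6 mm above seated boards; grows as it swings up (1.57 upright, stop at 2.0, leaning away from the slots). Stiff hinge: it stays where it is left and needs about 1 N at its end
- keeper_tip (a point): free end of the keeper bar, on its centre line. The bar is pale wood, 14 mm wide (along the hinge axis), 12 mm thick, 216 mm long from the hinge
- keeper_hinge (a point): hinge axis of the keeper, 124 mm above the table; the axis runs along this point's x, the closed bar points along its -y (towards the catch)
- glue_bottle: white bottle, 52 mm across, 110 mm tall, bystander, origin at its underside
- file: flat steel file with a wooden handle lying on the bench, 260 mm long, bystander, origin at its underside, x along it
- sanding_block: cork-faced wooden sanding block 110 x 65 x 32 mm, bystander, origin at its underside
Not all that is in view belongs to the job. What is meant by the thick_board is not blue or turquoise, and is the smaller of those in its own colour.

How it is judged:
On the way, in this order (a step that is already met when the one before it is completed fails the run):
1. both boards stand seated in their slots, released, the keeper not yet closed (x of thick_mid in the frame of slot_wide between -0.025 and 0.025 m and y of thick_mid in the frame of slot_wide between -0.01 and 0.01 m and z of thick_mid in the frame of slot_wide between 0.044 and 0.0545 m and angle between the y axis of thick_board and the y axis of slot_wide, either way round below 0.25 rad and x of thin_mid in the frame of slot_narrow between -0.025 and 0.025 m and y of thin_mid in the frame of slot_narrow between -0.01 and 0.01 m and z of thin_mid in the frame of slot_narrow between 0.044 and 0.0545 m and angle between the y axis of thin_board and the y axis of slot_narrow, either way round below 0.25 rad and contact force between the fingers and thick_board below 0.2 N and contact force between the fingers and thin_board below 0.2 N and value of joint keeper above 0.3 rad), for 0.2 s.
2. the keeper lies home in its catch (value of joint keeper below 0.05 rad), for 0.2 s.
At the end, for the whole second after the job is handed in: Thick board in the wide slot and thin board in the narrow slot: each on a long edge, bottom within about 4 mm of the slot's floor, centre within 25 mm of the slot's middle along it and 10 mm across it, faces within 0.25 rad of the slot's direction, at rest; keeper within 0.05 rad of closed (x of thick_mid in the frame of slot_wide between -0.025 and 0.025 m and y of thick_mid in the frame of slot_wide between -0.01 and 0.01 m and z of thick_mid in the frame of slot_wide between 0.044 and 0.0545 m and angle between the y axis of thick_board and the y axis of slot_wide, either way round below 0.25 rad and x of thin_mid in the frame of slot_narrow between -0.025 and 0.025 m and y of thin_mid in the frame of slot_narrow between -0.01 and 0.01 m and z of thin_mid in the frame of slot_narrow between 0.044 and 0.0545 m and angle between the y axis of thin_board and the y axis of slot_narrow, either way round below 0.25 rad and linear speed of each of thick_board, thin_board below 0.03 m/s and value of joint keeper below 0.05 rad); the robot touches nothing.
It fails at once if a bystander (bottle, file, sanding block) is shifted by more than 30 mm (distance of any of glue_bottle, file, sanding_block from where it was at the start of the episode above 0.03 m).
It fails at once if a board is let fall (moves faster than 0.8 m/s while not held) ((linear speed of thick_board above 0.8 m/s and contact force between the fingers and thick_board below 0.2 N) or (linear speed of thin_board above 0.8 m/s and contact force between the fingers and thin_board below 0.2 N)).
It also fails if it takes over 70 s, if anything falls off the work surface, if the arm or the gripper's body presses on something with over 40 N, if the wrist force passes 120 N, or if a joint passes its speed limit or range.

## Robot

A 6-joint arm with a two-finger parallel gripper is mounted at the origin on the work surface. World frame = base frame: x ahead of the robot, y to its left, z up, the work surface at z = 0. Lengths are in m, angles in rad, forces in N, time in s.
With the tool pointing down it reaches from about 0.3 to 1 m from the base axis. Payload 5.1 kg.
Tool frame: the origin (TCP) lies midway between the tips of the shut fingers; the grasp point (between the pads) lies 19 mm behind it; z points along the fingers, y is the line along which they close (so a half turn about z gives the same grasp; the last joint's range is limited). The gripper opens to 95 mm and grips with 3 to 60 N. Pads are 20 mm wide; open, the fingers measure 119 mm over their backs; the gripper's body (75 mm by 180 mm) begins 59 mm behind the grasp point.
Start: joints at [-1.309, 0.124, 1.65, -0, 1.367, -0.083], TCP at [0.22, -0.612, 0.215] pointing down, gripper open.
Joint ranges: [-2.61, 2.61], [-1.02, 2.33], [0.03, 2.71], [-1.35, 4.49], [0.32, 2.68], [-2.91, 2.91]. Speed limits (rad/s): [2.57, 2.57, 3.14, 3.14, 3.14, 3.14].

## Interface

Orientations are given as a 3x3 rotation matrix whose columns are the frame's x, y, z axes.
In Python, from plant import arm gives the robot as it stands.
- The arm moves only by the tool send_rows, never from a script. Its argument "steps" is a list that holds one entry, the list of rows, each a list of 6 numbers: the shift along the tool's x, y, z in units of 0.04 m (1.0 is 0.04 m), then the turn, a rotation vector about the tool's x, y, z in units of 6 degrees (1.0 is 6 degrees). In form: [[[tx, ty, tz, wx, wy, wz], ...]]. A call has 1 to 12 rows; each row shifts and turns the commanded pose from where the row before left it, along the tool's axes as they then stand; what a row does not reach is not made up. A row lasts 1/10 s, in which the tool goes at most 50 mm and 8.59 degrees, less where a joint would pass 70% of its speed; a pose out of reach is approached as far as the arm can. A call with a number of a shift or a turn outside -1 to 1 is refused whole. A call with a gripper value outside its range is refused whole. "hand" is the opening, from 0 (shut) to 1 (fully open), set as the call begins (left out, the last holds). The fingers move at their own pace and stop on an object; the grip force is fixed at half the most. Time passes only in rows, so rows that do not move let the fingers close. It gives the time, the measured TCP pose, the force, the opening and the grip force at its end, in the units of the state.
- arm.get_obs(): the state, without advancing time (a new reading comes with each control period).
- arm.grab_frame(name): name is "scene" or "top" or "wrist"; returns a dict with "color" (384x512x3 uint8, blue, green, red), "depth" (384x512 float32, m along the optical axis (not along the pixel's ray), 0 where there is no reading), "fx", "fy", "cx", "cy" (pixels), "k1" (the pictures are not rectified: a ray, as slopes to the right and down, at radius r is drawn at 1 + k1 r^2 times it, then the intrinsics apply), "view" (4x4, takes a point from world to camera coordinates). Camera axes: x right, y up, looking along -z (the intrinsics and any distortion apply to the point x, -y, -z); pixel columns grow to the right and rows downward; lengths in m; the calibration is good to about 2 mm. A picture is of the moment at which its call begins.
- arm.hand_in(): hands the job in; it is judged then, once.
The state is a dict: "t": time; "joints": joint angles; "qvel": joint speeds; "joint_efforts": joint torques, N m; "tool_pos": TCP position; "tcp_rot": TCP orientation; "wrist_force": force on the tool from outside, world axes, zero at the start; "wrist_torque": the same for the moment, N m; "opening": opening from 0.0 (shut) to 1.0 (fully open); "finger_force": force on a finger pad.
Only numpy, scipy, OpenCV 4.12 (cv2) and the standard library are available. Lean on these libraries where they do the work, as an engineer would, in place of code of your own. Each camera call takes 0.05 s, during which the arm holds its last target. There are 200 camera calls.

## Working session

There is one attempt and no reset: what is moved stays moved. The work goes in short steps, Python scripts to look and compute and a tool call to move; the robot and the scene stay as the last step left them, time stands still between calls to the robot, and variables do not carry over. Pictures are saved under pics/ and viewed, at most 10 in all, crops included, and the job is handed in when it is done.

Besides the shell and the picture viewer there is one more tool, called as name(argument=value, ...) on one line, values as JSON. send_rows: Moves the arm, as the interface text tells. Shifts and turns lie within -1 to 1; 1 stands for 0.04 m of shift or 6 degrees of turn. Its arguments: {"type":"object","properties":{"steps":{"type":"array","items":{"type":"array","items":{"type":"array","items":{"type":"number"}}}},"hand":{"type":"number"}},"required":["steps"]}

```bash
ls; mkdir -p pics; cat > h.py <<'E'
import numpy as np, cv2
from plant import arm
def save(names,tag):
    for n in names:
        f=arm.grab_frame(n); np.savez(f'{tag}_{n}.npz',**f); cv2.imwrite(f'pics/{tag}_{n}.png',f['color'])
def load(tag,n): return dict(np.load(f'{tag}_{n}.npz'))
def cloud(f):
    h,w=f['depth'].shape; u,v=np.meshgrid(np.arange(w),np.arange(h))
    K=np.array([[f['fx'],0,f['cx']],[0,f['fy'],f['cy']],[0,0,1]],float)
    x=(u-f['cx'])/f['fx']; y=(v-f['cy'])/f['fy']; k=float(f['k1'])
    rd=np.hypot(x,y); r=rd.copy()
    for _ in range(20): r=rd/(1+k*r*r)
    s=np.where(rd>0,r/np.maximum(rd,1e-9),1); d=f['depth']
    P=np.stack([x*s*d,-y*s*d,-d,np.ones_like(d)],-1)
    return (P@np.linalg.inv(f['view']).T)[...,:3]
E
python3 - <<'E'
from h import *
save(['scene','top','wrist'],'a')
a=load('a','scene');b=load('a','top')
cv2.imwrite('pics/a2.png',cv2.resize(np.hstack([a['color'],b['color']]),(800,300)))
print(arm.get_obs())
for n in ('scene','top'):
  f=load('a',n); print(n,np.linalg.inv(f['view'])[:3].round(3),f['fx'],f['k1'])
E
```

```text
pics
{'t': 0.15, 'joints': array([-1.30859481e+00,  1.24355310e-01,  1.65138532e+00, -2.66926489e-05,
        1.36749526e+00, -8.25750280e-02]), 'qvel': array([-6.54133107e-04, -1.16289212e-03, -4.92726350e-03, -1.05090788e-03,
       -6.89979384e-05,  2.21904195e-03]), 'joint_efforts': array([ 1.09956174e-03, -4.18191826e+01, -3.60471153e+01,  7.75540899e-02,
        4.68595501e-02, -9.79737797e-05]), 'tool_pos': array([ 0.21953882, -0.61125939,  0.21365463]), 'tcp_rot': array([[ 9.41149196e-01,  3.37991106e-01, -4.51188814e-04],
       [ 3.37991389e-01, -9.41147875e-01,  1.58029795e-03],
       [ 1.09491258e-04, -1.63979408e-03, -9.99998650e-01]]), 'wrist_force': array([ 0.57255941, -0.63368338,  0.25608101]), 'wrist_torque': array([-0.02210673,  0.02807963, -0.01786431]), 'finger_force': 0.0, 'opening': 1.002907025391588}
scene [[ 0.499 -0.643  0.581  1.313]
 [ 0.866  0.368 -0.338 -0.474]
 [ 0.003  0.672  0.74   1.088]] 463.6571370771905 -0.06349214982828402
top [[-0.008  0.988 -0.154  0.384]
 [-1.    -0.003  0.03  -0.032]
 [ 0.029  0.154  0.988  1.043]] 386.86607490247377 -0.015743794374408964
```

View pics/a_scene.png

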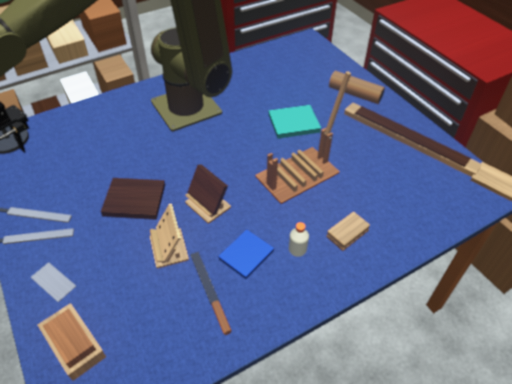

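View pics/a_top.png

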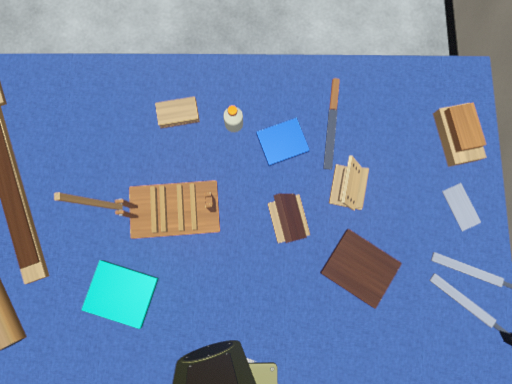

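Both views show the job. In the top view the rack is at about (175,209), with the keeper swung out to the left. The thick leaning board is at (290,217) and the thin one at (350,183). The large flat dark board at (360,268) is a decoy. I'll measure these from the depth clouds next.

```bash
python3 - <<'E'
from h import *
b=load('a','top')['color']; 
c1=cv2.resize(b[170:250,115:235],(480,320),interpolation=cv2.INTER_CUBIC)
c2=cv2.resize(b[150:250,260:380],(384,320),interpolation=cv2.INTER_CUBIC)
a=load('a','scene')['color']
d1=cv2.resize(a[65:205,240:400],(366,320)); d2=cv2.resize(a[150:280,140:290],(369,320))
top=np.hstack([c1,c2[:, :320]]); bot=np.hstack([d1,d2]); bot=np.hstack([bot,np.zeros((320,800-bot.shape[1],3),np.uint8)])
cv2.imwrite('pics/crop.png',cv2.resize(np.vstack([top,bot]),(750,600)))
for n in('top','scene'):
  f=load('a',n);P=cloud(f)
  m=(P[...,2]>0.006)&(P[...,2]<0.35)&(P[...,0]>0.25)&(np.abs(P[...,1])<.4)&(P[...,0]<.8)
  nl,L,S,C=cv2.connectedComponentsWithStats(m.astype(np.uint8))
  fl=P[(P[...,2]<.006)&(P[...,2]>-.02)&(P[...,0]>0.25)&(P[...,0]<.8)&(abs(P[...,1])<.4)]; print(n,'floor',fl[:,2].mean(),fl[:,2].std())
  for i in range(1,nl):
    if S[i,4]>60:
      q=P[L==i]; (c,s,an)=cv2.minAreaRect(q[:,:2].astype(np.float32)); print(i,S[i],np.round(c,3),np.round(s,3),round(an,1),'z',np.percentile(q[:,2],[5,50,95,100]).round(3))
E
```

```text
top floor 0.0004090596688816505 0.0019123272742815364
1 [ 155   98   45   31 1051] [0.764 0.165] [0.067 0.111] 9.4 z [0.014 0.032 0.035 0.038]
2 [324 100  14  68 536] [ 0.705 -0.26 ] [0.025 0.19 ] 82.8 z [0.007 0.011 0.021 0.026]
5 [223 106  20  26 398] [0.734 0.01 ] [0.043 0.05 ] 2.2 z [0.017 0.075 0.111 0.114]
11 [ 255  117   55   49 1585] [ 0.686 -0.124] [0.104 0.12 ] 20.1 z [0.015 0.019 0.022 0.025]
21 [ 329  155   40   55 1489] [ 0.554 -0.302] [0.09 0.12] 77.8 z [0.011 0.037 0.115 0.12 ]
36 [  54  180  167   58 5315] [0.498 0.187] [0.14  0.278] 4.1 z [0.01  0.014 0.259 0.337]
40 [ 268  193   43   50 1533] [ 0.471 -0.138] [0.119 0.095] 13.4 z [0.011 0.073 0.12  0.125]
51 [ 320  228   72   75 3298] [ 0.34  -0.325] [0.168 0.139] 56.3 z [0.022 0.025 0.028 0.031]
58 [  83  260   76   47 2474] [0.285 0.297] [0.158 0.121] 72.5 z [0.02  0.024 0.027 0.029]
scene floor 0.001642991668015639 0.0021335034256750223
1 [ 256   72   95  132 4185] [0.411 0.221] [0.322 0.355] 1.6 z [0.01  0.026 0.23  0.338]
165 [ 184  163   47   61 1637] [ 0.421 -0.123] [0.213 0.144] 12.5 z [0.011 0.067 0.12  0.126]
242 [ 106  178   59   42 2003] [ 0.331 -0.32 ] [0.169 0.167] 56.7 z [0.014 0.026 0.03  0.034]
386 [ 150  204   40   64 1502] [ 0.507 -0.294] [0.092 0.218] 78.8 z [0.011 0.043 0.116 0.12 ]
460 [326 212  45  37 860] [0.756 0.168] [0.081 0.129] 8.9 z [0.012 0.033 0.037 0.041]
512 [289 222  20  35 524] [0.715 0.025] [0.051 0.115] 54.9 z [0.014 0.07  0.111 0.116]
548 [ 219  230   55   50 1454] [ 0.677 -0.123] [0.111 0.134] 20.1 z [0.013 0.019 0.023 0.026]
598 [191 252  32  60 539] [ 0.705 -0.259] [0.028 0.194] 82.8 z [0.007 0.012 0.023 0.028]
```

View pics/crop.png

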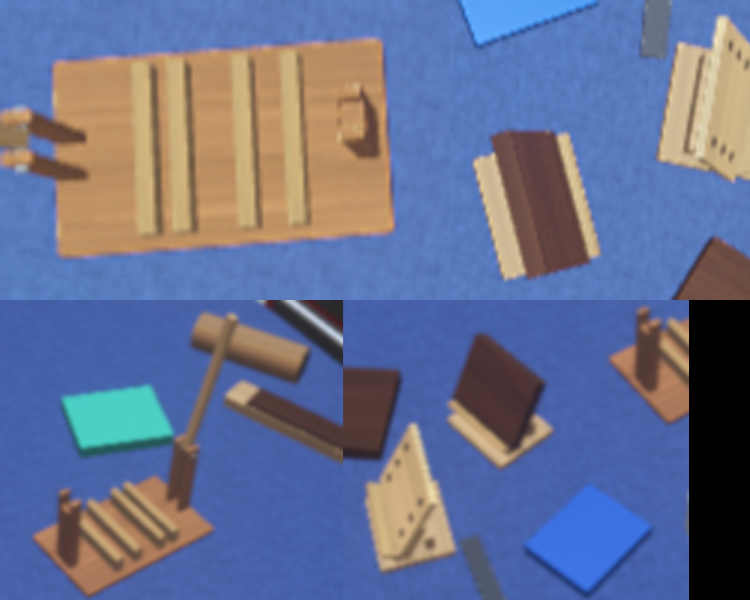

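The narrow slot is nearer the hinge (rails at crop x 145 and 179). The wide slot is nearer the catch (rails at 243 and 292). Next come plane fits for the boards and rail fits for the rack.

```bash
cat > fit.py <<'E'
from h import *
A={n:(load('a',n)) for n in('top','scene')}
def rect(q):
    c,s,an=cv2.minAreaRect(q[:,:2].astype(np.float32)); return np.round(c,4),np.round(s,4),round(an,2)
for n,f in A.items():
    P=cloud(f);H=P[...,2]
    box=lambda cx,cy,rx,ry:(abs(P[...,0]-cx)<rx)&(abs(P[...,1]-cy)<ry)
    R=box(.498,.155,.1,.15)
    base=R&(H>.006)&(H<.018)&(P[...,1]>.02); print(n,'rack base',rect(P[base]))
    rails=R&(H>.034)&(H<.048)&box(.498,.16,.1,.085)
    k,L,S,C=cv2.connectedComponentsWithStats(rails.astype(np.uint8),connectivity=4)
    for i in range(1,k):
        if S[i,4]>40: q=P[L==i]; print('  rail',rect(q),q[:,2].mean().round(4),len(q))
    for nm,cx,cy in(('thick',.471,-.138),('thin',.554,-.302)):
        m=box(cx,cy,.085,.085)&(H>.055)&(H<.2)
        q=P[m]; 
        # ransac planes
        rng=np.random.default_rng(0)
        for rep in range(2):
            best=None
            for _ in range(400):
                t=q[rng.choice(len(q),3)]; nn=np.cross(t[1]-t[0],t[2]-t[0]); l=np.linalg.norm(nn)
                if l<1e-6: continue
                nn/=l; ins=abs((q-t[0])@nn)<.003
                if best is None or ins.sum()>best.sum(): best=ins
            s=q[best]; c=s.mean(0); nn=np.linalg.svd(s-c)[2][2]; nn*=np.sign(nn[2]) 
            xd=np.cross([0,0,1],nn); xd/=np.linalg.norm(xd); zd=np.cross(nn,xd)
            print(n,nm,len(s),'c',c.round(4),'n',nn.round(3),'tilt',np.degrees(np.arccos(nn[2])).round(1),'az',np.degrees(np.arctan2(nn[1],nn[0])).round(1),'x',np.percentile((s-c)@xd,[1,99]).round(4),'z',np.percentile((s-c)@zd,[1,99]).round(4), 'top',s[:,2].max().round(4))
            q=q[~best]
            if len(q)<60:break
    kb=(P[...,1]>.24)&(H>.1)&(abs(P[...,0]-.5)<.1)&(H<.36)
    q=P[kb];o=np.argsort(q[:,2]); print('keeper',len(q),q[o[-15:]].mean(0).round(4), q[(q[:,2]<.2)].mean(0).round(4))
E
python3 fit.py
```

```text
top rack base (array([0.4877, 0.1694]), array([0.1684, 0.2633]), 2.47)
  rail (array([0.5035, 0.1146]), array([0.1185, 0.0121]), 4.1) 0.0395 214
  rail (array([0.5013, 0.1485]), array([0.1183, 0.0132]), 3.73) 0.0392 218
  rail (array([0.4976, 0.1934]), array([0.1201, 0.0125]), 4.24) 0.0395 220
  rail (array([0.4965, 0.2174]), array([0.1185, 0.0128]), 3.85) 0.0394 218
top thick 660 c [ 0.4693 -0.1343  0.0944] n [ 0.198 -0.831  0.52 ] tilt 58.6 az -76.6 x [-0.0578  0.059 ] z [-0.0433  0.0344] top 0.125
top thick 226 c [ 0.4648 -0.1097  0.1163] n [-0.123  0.502  0.856] tilt 31.1 az 103.8 x [-0.0576  0.0581] z [-0.0068  0.0122] top 0.1241
top thin 493 c [ 0.5559 -0.2879  0.0927] n [-0.176 -0.832  0.526] tilt 58.3 az -102.0 x [-0.0582  0.0601] z [-0.0427  0.0302] top 0.1192
keeper 641 [0.4878 0.3169 0.3363] [0.4905 0.2736 0.1475]
scene rack base (array([0.4982, 0.1621]), array([0.1979, 0.2841]), 0.25)
  rail (array([0.4942, 0.2156]), array([0.1224, 0.0201]), 4.75) 0.0406 123
  rail (array([0.4969, 0.193 ]), array([0.1228, 0.0177]), 3.25) 0.04 127
  rail (array([0.4999, 0.1474]), array([0.1216, 0.0156]), 6.26) 0.0404 119
  rail (array([0.514 , 0.1123]), array([0.0966, 0.0126]), 5.7) 0.0406 101
scene thick 729 c [ 0.472  -0.1363  0.0902] n [ 0.205 -0.837  0.508] tilt 59.5 az -76.2 x [-0.0609  0.0573] z [-0.0396  0.0388] top 0.1263
scene thick 87 c [ 0.4696 -0.1375  0.0966] n [ 0.206 -0.837  0.507] tilt 59.5 az -76.2 x [-0.0569  0.059 ] z [-0.0486  0.0338] top 0.1264
scene thin 566 c [ 0.5578 -0.2924  0.0894] n [-0.18  -0.841  0.51 ] tilt 59.4 az -102.1 x [-0.0611  0.0571] z [-0.0389  0.0354] top 0.1204
scene thin 71 c [ 0.5828 -0.2835  0.1016] n [-0.184 -0.858  0.48 ] tilt 61.3 az -102.1 x [-0.0818  0.0355] z [-0.0521  0.0179] top 0.1182
keeper 487 [0.4886 0.3168 0.3352] [0.4922 0.2718 0.1445]
```

```bash
cat > g.py <<'E'
import numpy as np
from scipy.spatial.transform import Rotation as Ro
from plant import arm
u=lambda v:np.array(v,float)/np.linalg.norm(v)
Z=np.array([0,0,1.])
def board(n,c,xm,zm,th):
    n=u(n); xd=u(np.cross(Z,n)); zd=np.cross(n,xd)
    tf=np.array(c)+xd*xm+zd*zm
    return n,xd,zd,tf-n*th/2   # last: middle of top edge
TK=board([.2015,-.834,.514],[.4706,-.1353,.0923],-.0005,.0375,.018)
TN=board([-.178,-.837,.518],[.5568,-.29015,.09105],-.0005,.0350,.008)
YAW=np.radians(3.95); RX=np.array([np.cos(YAW),np.sin(YAW),0]); RY=np.array([-np.sin(YAW),np.cos(YAW),0])
WIDE=np.array([.5024,.1316,.012]); NARR=np.array([.497,.2054,.012]); HINGE=np.array([.4926,.2723,.124])
def Rt(y,z,phi=0):
    return np.c_[np.cross(y,z),y,z]@Ro.from_euler('y',phi,degrees=True).as_matrix()
def plan(p,R,p0=None,R0=None):
    o=arm.get_obs(); p0=o['tool_pos'] if p0 is None else p0; R0=o['tcp_rot'] if R0 is None else R0
    d=R0.T@(p-p0)/.04; w=Ro.from_matrix(R0.T@R).as_rotvec(degrees=True)/6
    print('shift',d.round(2),'n>=',np.abs(d).max().round(1),' then turn',w.round(2))
    return p,R
def st():
    o=arm.get_obs(); print('t',round(o['t'],2),'p',o['tool_pos'].round(4),'open',round(o['opening'],3),'ff',round(o['finger_force'],1),'F',o['wrist_force'].round(1)); return o
E
python3 - <<'E'
from g import *
o=st()
n,x,z,tm=TK; print('topmid',tm,'z',z); n2,x2,z2,t2=TN; print(t2,z2)
R=Rt(n,-z); g=tm-z*.037
p,R=plan(g+z*.09,R)         # pre-grasp
plan(g,R,p,R)
E
```

```text
t 0.15 p [ 0.2195 -0.6113  0.2137] open 1.003 ff 0.0 F [ 0.6 -0.6  0.3]
topmid [ 0.46377488 -0.10918016  0.119844  ] z [-0.12069122  0.49953586  0.85784472]
[ 0.56079291 -0.26897065  0.11892008] [0.1077194  0.50652324 0.85547106]
shift [ 10.06 -10.42   1.23] n>= 10.4  then turn [-5.16 -0.28  1.  ]
shift [ 0.   -0.    2.25] n>= 2.2  then turn [0. 0. 0.]
```

send_rows(steps=[[[0.84,-0.87,0,0,0,0],[0.84,-0.87,0,0,0,0],[0.84,-0.87,0,0,0,0],[0.84,-0.87,0,0,0,0],[0.84,-0.87,0,0,0,0],[0.84,-0.87,0,0,0,0],[0.84,-0.87,0,0,0,0],[0.84,-0.87,0,0,0,0],[0.84,-0.87,0,0,0,0],[0.84,-0.87,0,0,0,0],[0.84,-0.87,0,0,0,0],[0.84,-0.87,0,0,0,0]]], hand=1)

```text
t: 1.35
tool_pos: [0.4583, -0.0804, 0.2146]
tcp_rot: [[0.941, 0.338, 0.0], [0.338, -0.941, -0.0], [0.0, 0.0, -1.0]]
wrist_force: [1.5, -1.3, -0.9]
opening: 1.002
finger_force: 0.0
```

send_rows(steps=[[[0,0,0,-0.86,-0.05,0.17],[0,0,0,-0.86,-0.05,0.17],[0,0,0,-0.86,-0.05,0.17],[0,0,0,-0.86,-0.05,0.17],[0,0,0,-0.86,-0.05,0.17],[0,0,0,-0.86,-0.05,0.17],[0,0,0,0,0,0],[0,0,0,0,0,0]]])

```text
t: 2.15
tool_pos: [0.4579, -0.082, 0.2143]
tcp_rot: [[0.972, 0.202, 0.118], [0.234, -0.834, -0.5], [-0.003, 0.513, -0.858]]
wrist_force: [-0.4, 0.4, 0.7]
opening: 1.0
finger_force: 0.0
```

```bash
cat > pk.py <<'E'
from g import *
st(); n,x,z,tm=TK; R=Rt(n,-z); g=tm-z*.037
plan(g+z*.06,R); plan(g,R)
E
python3 pk.py; python3 -c "
from h import *
save(['wrist'],'b')"
```

```text
t 2.15 p [ 0.4579 -0.082   0.2143] open 1.0 ff 0.0 F [-0.4  0.4  0.7]
shift [-0.01 -0.62  1.81] n>= 1.8  then turn [-0.    0.03  0.01]
shift [-0.01 -0.62  3.31] n>= 3.3  then turn [-0.    0.03  0.01]
```

View pics/b_wrist.png

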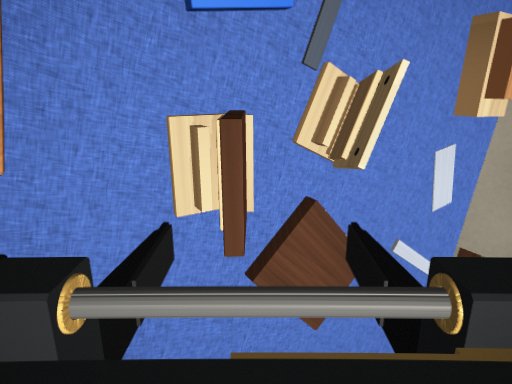

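The wrist view shows the thick board's top edge at column ~233, left of the finger centre at ~260. That agrees with the planned −y shift, so I'll go down and grip.

send_rows(steps=[[[0,-0.31,0.2,0,0,0],[0,-0.31,0.4,0,0,0],[0,0,0.5,0,0,0],[0,0,0.5,0,0,0],[0,0,0.5,0,0,0],[0,0,0.5,0,0,0],[0,0,0.4,0,0,0],[0,0,0.3,0,0,0],[0,0,0,0,0,0]]])

```text
t: 3.1
tool_pos: [0.4672, -0.1286, 0.0867]
tcp_rot: [[0.973, 0.2, 0.114], [0.231, -0.834, -0.501], [-0.005, 0.514, -0.858]]
wrist_force: [-0.4, 0.2, -0.5]
opening: 0.997
finger_force: 0.0
```

send_rows(steps=[[[0,0,0,0,0,0],[0,0,0,0,0,0],[0,0,0,0,0,0],[0,0,0,0,0,0],[0,0,0,0,0,0],[0,0,0,0,0,0],[0,0,0,0,0,0],[0,0,0,0,0,0]]], hand=0)

```text
t: 3.9
tool_pos: [0.4686, -0.1279, 0.0887]
tcp_rot: [[0.973, 0.2, 0.118], [0.233, -0.833, -0.501], [-0.002, 0.515, -0.857]]
wrist_force: [0.2, 0.4, 0.5]
opening: 0.386
finger_force: 0.0
```

```bash
python3 pk.py
```

```text
t 3.9 p [ 0.4686 -0.1279  0.0887] open 0.386 ff 0.0 F [0.2 0.4 0.5]
shift [-0.01 -0.01 -1.49] n>= 1.5  then turn [ 0.01  0.02 -0.01]
shift [-0.01 -0.02  0.01] n>= 0.0  then turn [ 0.01  0.02 -0.01]
```

send_rows(steps=[[[0,0,0,0,0,0],[0,0,0,0,0,0],[0,0,0,0,0,0],[0,0,0,0,0,0],[0,0,0,0,0,0],[0,0,0,0,0,0]]])

```text
t: 4.5
tool_pos: [0.4688, -0.1282, 0.089]
tcp_rot: [[0.973, 0.2, 0.119], [0.233, -0.833, -0.502], [-0.002, 0.516, -0.857]]
wrist_force: [-0.0, -3.0, 1.2]
opening: 0.19
finger_force: 30.0
```

send_rows(steps=[[[0,0,-0.2,0,0,0],[0,0,-0.4,0,0,0],[0,0,-0.8,0,0,0],[0,0,-0.8,0,0,0],[0,0,-0.8,0,0,0],[0,0,-0.8,0,0,0],[0,0,-0.8,0,0,0],[0,0,0,0,0,0]]])

```text
t: 5.3
tool_pos: [0.4487, -0.0339, 0.2505]
tcp_rot: [[0.972, 0.198, 0.126], [0.235, -0.834, -0.499], [0.006, 0.515, -0.857]]
wrist_force: [1.3, 0.2, -0.6]
opening: 0.19
finger_force: 30.0
```

```bash
cat > pl.py <<'E'
from g import *
st(); R=Rt(-RY,-Z); p=WIDE+Z*.063
plan(p+Z*.18,R); plan(p+Z*.065,R); plan(p,R)
E
python3 pl.py
```

```text
t 5.3 p [ 0.4487 -0.0339  0.2505] open 0.19 ff 30.0 F [ 1.3  0.2 -0.6]
shift [ 2.28 -3.13 -1.99] n>= 3.1  then turn [ 5.14 -0.49  1.55]
shift [ 2.26 -4.61  0.47] n>= 4.6  then turn [ 5.14 -0.49  1.55]
shift [ 2.25 -5.44  1.87] n>= 5.4  then turn [ 5.14 -0.49  1.55]
```

send_rows(steps=[[[0,0,-0.2,0.86,-0.08,0.26],[0,0,-0.2,0.86,-0.08,0.26],[0,0,0,0.86,-0.08,0.26],[0,0,0,0.86,-0.08,0.26],[0,0,0,0.86,-0.08,0.26],[0,0,0,0.86,-0.08,0.26],[0,0,0,0,0,0]]])

```text
t: 6.0
tool_pos: [0.4447, -0.0301, 0.2585]
tcp_rot: [[0.998, 0.061, -0.009], [0.061, -0.998, 0.001], [-0.009, -0.001, -1.0]]
wrist_force: [0.3, 0.6, -1.7]
opening: 0.19
finger_force: 30.0
```

```bash
python3 pl.py
```

```text
t 6.0 p [ 0.4447 -0.0301  0.2585] open 0.19 ff 30.0 F [ 0.3  0.6 -1.7]
shift [ 1.69 -3.95  0.08] n>= 3.9  then turn [-0.01  0.09 -0.07]
shift [ 1.71 -3.94  2.95] n>= 3.9  then turn [-0.01  0.09 -0.07]
shift [ 1.73 -3.94  4.58] n>= 4.6  then turn [-0.01  0.09 -0.07]
```

send_rows(steps=[[[0.28,-0.66,0,0,0.09,-0.07],[0.28,-0.66,0,0,0,0],[0.28,-0.66,0,0,0,0],[0.28,-0.66,0,0,0,0],[0.29,-0.66,0,0,0,0],[0.29,-0.65,0,0,0,0],[0,0,0.5,0,0,0],[0,0,0.7,0,0,0],[0,0,0.7,0,0,0],[0,0,0.7,0,0,0],[0,0,0.3,0,0,0],[0,0,0,0,0,0]]])

```text
t: 7.2
tool_pos: [0.4997, 0.1341, 0.1414]
tcp_rot: [[0.997, 0.074, -0.003], [0.074, -0.997, -0.001], [-0.003, 0.001, -1.0]]
wrist_force: [-0.4, -0.4, -1.4]
opening: 0.189
finger_force: 30.0
```

```bash
python3 pl.py; cat > look.py <<'E'
import sys
from h import *
from g import *
tag,slot=sys.argv[1],{'w':WIDE,'n':NARR}[sys.argv[2]]
save(['scene','top'],tag)
for n in('top','scene'):
    P=cloud(load(tag,n)); d=P-slot; X=d@RX; Y=d@RY; H=d[...,2]
    q=(abs(X)<.09)&(abs(Y)<.025)&(H>.005)
    tcpz=arm.get_obs()['tool_pos'][2]-.012
    B=q&(H<tcpz-.006)&(H>tcpz-.055)   # the board below the fingers
    p=np.c_[X[B],Y[B],H[B]]; print(n,len(p))
    if len(p)<30: continue
    for s in (1,-1):   # the dominant vertical faces
        h=np.histogram(p[:,1],np.arange(-.025,.0255,.001)); 
    print(' x',np.percentile(p[:,0],[1,99]).round(4),'Y hist',dict(zip((h[1][:-1]*1000).round().astype(int).tolist(),h[0].tolist())))
    k=np.argmax(h[0]); f=p[abs(p[:,1]-h[1][k]-.0005)<.004]; A=np.c_[f[:,0],f[:,2],np.ones(len(f))]; print(' face dY/dX,dY/dZ,Y0',np.linalg.lstsq(A,f[:,1],rcond=None)[0].round(4),'Ymed',np.median(f[:,1]).round(4),'bottom',np.percentile(p[:,2],1).round(4))
im=[cv2.resize(load(tag,n)['color'][r0:r0+110,c0:c0+140],(400,314),interpolation=cv2.INTER_CUBIC) for n,r0,c0 in(('top',150,100),('scene',85,240))]
cv2.imwrite(f'pics/{tag}_c.png',np.hstack(im))
E
python3 look.py c w
```

```text
t 7.2 p [0.4997 0.1341 0.1414] open 0.189 ff 30.0 F [-0.4 -0.4 -1.4]
shift [ 0.05  0.07 -2.84] n>= 2.8  then turn [0.01 0.03 0.05]
shift [0.06 0.07 0.04] n>= 0.1  then turn [0.01 0.03 0.05]
shift [0.07 0.07 1.66] n>= 1.7  then turn [0.01 0.03 0.05]
top 0
scene 340
 x [-0.0617  0.0572] Y hist {-25: 0, -24: 0, -23: 0, -22: 0, -21: 0, -20: 0, -19: 0, -18: 0, -17: 0, -16: 0, -15: 0, -14: 0, -13: 0, -12: 0, -11: 0, -10: 0, -9: 0, -8: 5, -7: 23, -6: 52, -5: 79, -4: 68, -3: 50, -2: 15, -1: 5, 0: 6, 1: 5, 2: 1, 3: 3, 4: 3, 5: 4, 6: 4, 7: 3, 8: 1, 9: 2, 10: 4, 11: 4, 12: 0, 13: 2, 14: 1, 15: 0, 16: 0, 17: 0, 18: 0, 19: 0, 20: 0, 21: 0, 22: 0, 23: 0, 24: 0}
 face dY/dX,dY/dZ,Y0 [ 0.0053  0.004  -0.0045] Ymed -0.0041 bottom 0.0794
```

View pics/c_c.png

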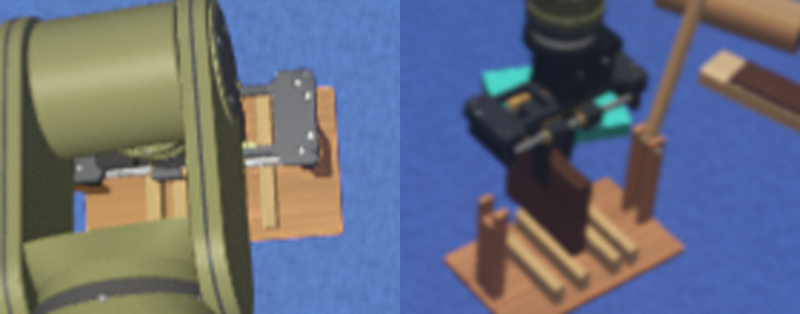

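The scene view shows the visible face at Y≈−4 mm, so the board centre is about +4.9 mm and needs to move towards the catch. I'll correct that, lower to just above the rails and re-measure.

send_rows(steps=[[[0.05,0.11,0.1,0,0.03,0.05],[0,0,0.2,0,0,0],[0,0,0.2,0,0,0],[0,0,0.15,0,0,0],[0,0,0,0,0,0],[0,0,0,0,0,0]]])

```text
t: 7.9
tool_pos: [0.5043, 0.13, 0.1183]
tcp_rot: [[0.998, 0.068, 0.006], [0.068, -0.998, 0.0], [0.006, 0.0, -1.0]]
wrist_force: [-0.6, -0.5, -1.5]
opening: 0.19
finger_force: 30.0
```

```bash
python3 pl.py; python3 look.py d w | grep -v hist; python3 - <<'E'
from h import *
from g import *
# rail top faces in scene: rack Y of points with H ~.030 , in the start picture
for n in('top','scene'):
    P=cloud(load('a',n)); d=P-WIDE; X=d@RX;Y=d@RY;H=d[...,2]
    for c in(-.017,.017,.062-.0,.086):
        m=(abs(X)<.055)&(abs(Y-c)<.012)
        t=m&(H>.0255); s=m&(H>.006)&(H<.022)
        print(n,c,'top',np.percentile(Y[t],[5,50,95]).round(4),H[t].max().round(4),'side',np.percentile(Y[s],[10,50,90]).round(4),t.sum(),s.sum())
E
```

```text
t 7.9 p [0.5043 0.13   0.1183] open 0.19 ff 30.0 F [-0.6 -0.5 -1.5]
shift [-0.02 -0.04 -3.42] n>= 3.4  then turn [ 0.   -0.05 -0.01]
shift [-0.04 -0.04 -0.54] n>= 0.5  then turn [ 0.   -0.05 -0.01]
shift [-0.05 -0.04  1.08] n>= 1.1  then turn [ 0.   -0.05 -0.01]
top 0
scene 328
 face dY/dX,dY/dZ,Y0 [ 0.0057 -0.0048 -0.0082] Ymed -0.0084 bottom 0.0527
top -0.017 top [-0.022  -0.0177 -0.0128] 0.0348 side [-0.0232 -0.0228 -0.0225] 151 37
top 0.017 top [0.0117 0.0164 0.0215] 0.0341 side [0.0108 0.0113 0.0116] 147 40
top 0.062 top [0.0575 0.0617 0.0667] 0.0335 side [0.0559 0.0565 0.0568] 149 58
top 0.086 top [0.0812 0.0853 0.0908] 0.0338 side [0.0799 0.0804 0.081 ] 151 68
scene -0.017 top [-0.0241 -0.0188 -0.0149] 0.0352 side [-0.0244 -0.0223 -0.021 ] 79 63
scene 0.017 top [0.0105 0.0149 0.0193] 0.0396 side [0.0099 0.0117 0.0136] 88 87
scene 0.062 top [0.0553 0.0606 0.0667] 0.0343 side [0.0549 0.0569 0.059 ] 84 82
scene 0.086 top [0.0794 0.0838 0.0896] 0.0359 side [0.0793 0.0813 0.0834] 90 74
```

The board is now centred in the slot to within about 1 mm. I'll lower it slowly and watch the force.

send_rows(steps=[[[0,0,0.12,0,0,0],[0,0,0.12,0,0,0],[0,0,0.12,0,0,0],[0,0,0.12,0,0,0],[0,0,0.12,0,0,0],[0,0,0,0,0,0]]])

```text
t: 8.6
tool_pos: [0.5038, 0.1299, 0.0935]
tcp_rot: [[0.998, 0.068, 0.004], [0.068, -0.998, 0.0], [0.004, 0.0, -1.0]]
wrist_force: [-0.2, -0.4, -1.7]
opening: 0.187
finger_force: 30.0
```

send_rows(steps=[[[0,0,0.1,0,0,0],[0,0,0.1,0,0,0],[0,0,0.1,0,0,0],[0,0,0.05,0,0,0],[0,0,0,0,0,0]]])

```text
t: 9.1
tool_pos: [0.5046, 0.13, 0.0804]
tcp_rot: [[0.998, 0.068, 0.006], [0.068, -0.998, 0.0], [0.006, 0.0, -1.0]]
wrist_force: [-0.9, 0.4, -0.3]
opening: 0.186
finger_force: 30.0
```

```bash
python3 pl.py
```

```text
t 9.1 p [0.5046 0.13   0.0804] open 0.186 ff 30.0 F [-0.9  0.4 -0.3]
shift [-0.03 -0.04 -4.37] n>= 4.4  then turn [ 0.   -0.05 -0.01]
shift [-0.04 -0.04 -1.49] n>= 1.5  then turn [ 0.   -0.05 -0.01]
shift [-0.05 -0.04  0.13] n>= 0.1  then turn [ 0.   -0.05 -0.01]
```

send_rows(steps=[[[0,0,0.05,0,0,0],[0,0,0.04,0,0,0],[0,0,0,0,0,0]]])

```text
t: 9.4
tool_pos: [0.5058, 0.1301, 0.0794]
tcp_rot: [[0.998, 0.068, 0.008], [0.068, -0.998, 0.0], [0.008, 0.0, -1.0]]
wrist_force: [-2.6, -0.7, 9.5]
opening: 0.188
finger_force: 30.0
```

send_rows(steps=[[[0,0,0.04,0,0,0],[0,0,0,0,0,0]]])

```text
t: 9.6
tool_pos: [0.5058, 0.1301, 0.0794]
tcp_rot: [[0.998, 0.068, 0.007], [0.068, -0.998, 0.0], [0.007, 0.0, -1.0]]
wrist_force: [-7.9, -2.0, 18.6]
opening: 0.187
finger_force: 30.0
```

send_rows(steps=[[[0,0,-0.03,0,0,0],[0,0,0,0,0,0],[0,0,0,0,0,0],[0,0,0,0,0,0]]], hand=0.4)

```text
t: 10.0
tool_pos: [0.5043, 0.13, 0.0761]
tcp_rot: [[0.998, 0.068, 0.005], [0.068, -0.998, 0.0], [0.005, 0.0, -1.0]]
wrist_force: [-0.5, -0.1, -0.1]
opening: 0.394
finger_force: 0.0
```

send_rows(steps=[[[0,0,-0.3,0,0,0],[0,0,-0.6,0,0,0],[0,0,-0.9,0,0,0],[0,0,-0.9,0,0,0],[0,0,-0.9,0,0,0],[0,0,-0.4,0,0,0],[0,0,0,0,0,0]]])

```text
t: 10.7
tool_pos: [0.5052, 0.1302, 0.24]
tcp_rot: [[0.998, 0.068, 0.012], [0.068, -0.998, 0.001], [0.012, -0.0, -1.0]]
wrist_force: [1.0, 0.1, 0.3]
opening: 0.396
finger_force: 0.0
```

```bash
cat > pn.py <<'E'
from g import *
st(); n,x,z,tm=TN; R=Rt(n,-z,20); g=tm-z*.036-x*.035
plan(g+z*.11,R); plan(g,R)
E
python3 pn.py; python3 - <<'E'
from h import *
from g import *
save(['scene'],'e'); P=cloud(load('e','scene')); d=P-WIDE; X=d@RX;Y=d@RY;H=d[...,2]
m=(abs(X)<.08)&(abs(Y)<.02)&(H>.045)&(H<.12); f=m&(Y<-.004)&(H<.095)
print(np.percentile(X[m],[1,99]).round(4),np.median(Y[f]).round(4),'top',np.percentile(H[m],[95,99]).round(4),m.sum())
A=np.c_[X[f],H[f],np.ones(f.sum())]; print(np.linalg.lstsq(A,Y[f],rcond=None)[0].round(4))
E
```

```text
t 10.7 p [0.5052 0.1302 0.24  ] open 0.396 ff 0.0 F [1.  0.1 0.3]
shift [0.11 8.89 1.44] n>= 8.9  then turn [-5.56  2.4   1.62]
shift [-0.31 10.26  3.79] n>= 10.3  then turn [-5.56  2.4   1.62]
[-0.0579  0.0622] -0.0084 top [0.1044 0.1063] 552
[ 0.0088  0.     -0.0084]
```

The thick board is seated. Next is the thin one.

send_rows(steps=[[[0.01,0.89,0,0,0,0],[0.01,0.89,0,0,0,0],[0.01,0.89,0,0,0,0],[0.01,0.89,0,0,0,0],[0.01,0.89,0,0,0,0],[0.01,0.89,0,0,0,0],[0.01,0.89,0,0,0,0],[0.01,0.89,0,0,0,0],[0.01,0.89,0,0,0,0],[0.01,0.89,0,0,0,0]]], hand=1)

```text
t: 11.75
tool_pos: [0.5305, -0.2258, 0.233]
tcp_rot: [[0.998, 0.068, 0.001], [0.068, -0.998, 0.003], [0.002, -0.003, -1.0]]
wrist_force: [0.3, 0.5, -0.7]
opening: 1.001
finger_force: 0.0
```

send_rows(steps=[[[0,0,0,-0.8,0.34,0.23],[0,0,0,-0.8,0.34,0.23],[0,0,0,-0.8,0.34,0.23],[0,0,0,-0.8,0.34,0.23],[0,0,0,-0.8,0.34,0.23],[0,0,0,-0.8,0.34,0.23],[0,0,0,-0.76,0.36,0.24],[0,0,0,0,0,0]]])

```text
t: 12.55
tool_pos: [0.5294, -0.2228, 0.2306]
tcp_rot: [[0.96, -0.167, 0.224], [-0.019, -0.838, -0.545], [0.279, 0.519, -0.808]]
wrist_force: [0.6, -0.1, -1.2]
opening: 1.002
finger_force: 0.0
```

```bash
python3 pn.py
```

```text
t 12.55 p [ 0.5294 -0.2228  0.2306] open 1.002 ff 0.0 F [ 0.6 -0.1 -1.2]
shift [-0.21 -0.62  1.03] n>= 1.0  then turn [-0.02  0.1   0.1 ]
shift [-1.13 -0.62  3.62] n>= 3.6  then turn [-0.02  0.1   0.1 ]
```

send_rows(steps=[[[-0.1,-0.31,0.5,0,0.1,0.1],[-0.1,-0.31,0.5,0,0,0],[-0.15,0,0.43,0,0,0],[-0.15,0,0.43,0,0,0],[-0.15,0,0.43,0,0,0],[-0.15,0,0.43,0,0,0],[-0.15,0,0.43,0,0,0],[-0.17,0,0.45,0,0,0],[0,0,0,0,0,0],[0,0,0,0,0,0]]])

```text
t: 13.55
tool_pos: [0.5272, -0.2822, 0.0937]
tcp_rot: [[0.954, -0.184, 0.237], [-0.025, -0.837, -0.547], [0.299, 0.516, -0.803]]
wrist_force: [-0.4, -0.2, 0.6]
opening: 1.002
finger_force: 0.0
```

```bash
python3 pn.py; python3 -c "
from h import *
save(['wrist'],'f')"
```

```text
t 13.55 p [ 0.5272 -0.2822  0.0937] open 1.002 ff 0.0 F [-0.4 -0.2  0.6]
shift [ 0.8  -0.11 -2.53] n>= 2.5  then turn [-0.   -0.04 -0.06]
shift [-0.15 -0.1   0.05] n>= 0.2  then turn [-0.   -0.04 -0.06]
```

View pics/f_wrist.png

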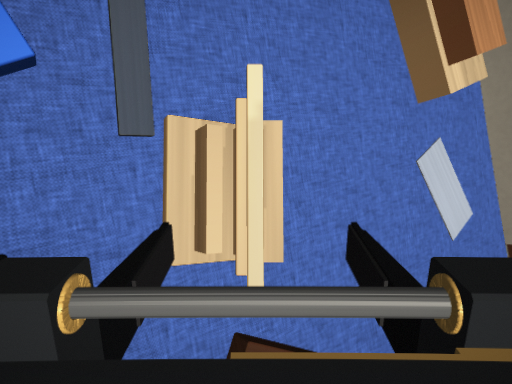

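The thin board's edge is at column 255 and the finger centre at 261, so it is nearly centred between the fingers. I'll make a small correction and close.

send_rows(steps=[[[-0.12,-0.1,0.05,0,-0.04,-0.06],[0,0,0,0,0,0]]])

```text
t: 13.8
tool_pos: [0.5244, -0.2791, 0.0897]
tcp_rot: [[0.956, -0.177, 0.235], [-0.021, -0.837, -0.547], [0.294, 0.518, -0.803]]
wrist_force: [-0.4, 0.6, 0.7]
opening: 1.001
finger_force: 0.0
```

send_rows(steps=[[[0,0,0,0,0,0],[0,0,0,0,0,0],[0,0,0,0,0,0],[0,0,0,0,0,0],[0,0,0,0,0,0],[0,0,0,0,0,0],[0,0,0,0,0,0],[0,0,0,0,0,0],[0,0,0,0,0,0],[0,0,0,0,0,0],[0,0,0,0,0,0],[0,0,0,0,0,0]]], hand=0)

```text
t: 15.0
tool_pos: [0.5245, -0.2802, 0.0902]
tcp_rot: [[0.956, -0.178, 0.235], [-0.021, -0.836, -0.549], [0.294, 0.519, -0.802]]
wrist_force: [-1.0, -1.0, 0.1]
opening: 0.081
finger_force: 30.0
```

send_rows(steps=[[[0,0,0,0,0,0],[0,0,0,0,0,0],[0,0,0,0,0,0],[0,0,0,0,0,0]]])

```text
t: 15.4
tool_pos: [0.5245, -0.2801, 0.0901]
tcp_rot: [[0.955, -0.178, 0.235], [-0.021, -0.836, -0.548], [0.294, 0.519, -0.803]]
wrist_force: [-0.3, -4.2, 1.6]
opening: 0.084
finger_force: 30.0
```

send_rows(steps=[[[0.07,0,-0.2,0,0,0],[0.15,0,-0.4,0,0,0],[0.29,0,-0.8,0,0,0],[0.29,0,-0.8,0,0,0],[0.29,0,-0.8,0,0,0],[0.29,0,-0.8,0,0,0],[0.29,0,-0.8,0,0,0],[0,0,0,0,0,0]]])

```text
t: 16.2
tool_pos: [0.548, -0.1784, 0.2624]
tcp_rot: [[0.953, -0.18, 0.245], [-0.017, -0.837, -0.547], [0.303, 0.517, -0.801]]
wrist_force: [0.5, -0.8, -1.3]
opening: 0.083
finger_force: 30.0
```

```bash
cat > pm.py <<'E'
from g import *
o=st(); n,x,z,tm=TN
# grip point on the board: offset from board mid along x and height, from the grasp record
pg=np.array([.5245,-.2801,.0901]); Rg=np.c_[[.955,-.021,.294],[-.178,-.836,.519],[.235,-.548,-.803]]
b=tm-z*.1; off=(pg-b)@x; up=(pg-b)@z; 
Bz=Rg.T@z; Bx=Rg.T@x                # board axes in the tool
print('off',off.round(4),'up',up.round(4),'side',((pg-b)@n).round(4),'tilt',np.degrees(np.arctan2(Bz@[1,0,0],-Bz@[0,0,1])).round(1))
B=np.c_[Bx,np.cross(Bz,Bx),Bz]; B,_=np.linalg.qr(B); B=B*np.sign(np.diag(B.T@np.c_[Bx,np.cross(Bz,Bx),Bz]))
Wd=np.c_[RX,RY,Z]; R=Wd@B.T
p=NARR+RX*off+Z*up
plan(p+Z*.18,R); plan(p+Z*.036,R); plan(p,R)
plan(o['tool_pos'],R)
E
python3 pm.py
```

```text
t 16.2 p [ 0.548  -0.1784  0.2624] open 0.083 ff 30.0 F [ 0.5 -0.8 -1.3]
off -0.0332 up 0.0658 side 0.0008 tilt 20.1
shift [-2.2  -7.67 -5.64] n>= 7.7  then turn [ 5.73  0.63 -0.65]
shift [-3.3  -9.53 -2.76] n>= 9.5  then turn [ 5.73  0.63 -0.65]
shift [-3.57 -9.99 -2.04] n>= 10.0  then turn [ 5.73  0.63 -0.65]
shift [0. 0. 0.] n>= 0.0  then turn [ 5.73  0.63 -0.65]
```

send_rows(steps=[[[0,0,0,0.82,0.09,-0.09],[0,0,0,0.82,0.09,-0.09],[0,0,0,0.82,0.09,-0.09],[0,0,0,0.82,0.09,-0.09],[0,0,0,0.82,0.09,-0.09],[0,0,0,0.82,0.09,-0.09],[0,0,0,0.81,0.09,-0.1],[0,0,0,0,0,0]]])

```text
t: 17.0
tool_pos: [0.544, -0.1821, 0.2547]
tcp_rot: [[0.941, 0.06, 0.333], [0.056, -0.998, 0.022], [0.334, -0.002, -0.943]]
wrist_force: [0.5, 0.6, -0.5]
opening: 0.081
finger_force: 30.0
```

```bash
python3 pm.py
```

```text
t 17.0 p [ 0.544  -0.1821  0.2547] open 0.081 ff 30.0 F [ 0.5  0.6 -0.5]
off -0.0332 up 0.0658 side 0.0008 tilt 20.1
shift [-1.32 -9.73 -0.53] n>= 9.7  then turn [-0.    0.1  -0.09]
shift [-2.52 -9.73  2.86] n>= 9.7  then turn [-0.    0.1  -0.09]
shift [-2.82 -9.72  3.71] n>= 9.7  then turn [-0.    0.1  -0.09]
shift [0. 0. 0.] n>= 0.0  then turn [-0.    0.1  -0.09]
```

send_rows(steps=[[[-0.11,-0.6,-0.04,0,0.1,-0.09],[-0.11,-0.83,-0.04,0,0,0],[-0.11,-0.83,-0.04,0,0,0],[-0.11,-0.83,-0.04,0,0,0],[-0.11,-0.83,-0.04,0,0,0],[-0.11,-0.83,-0.04,0,0,0],[-0.11,-0.83,-0.04,0,0,0],[-0.11,-0.83,-0.04,0,0,0],[-0.11,-0.83,-0.04,0,0,0],[-0.11,-0.83,-0.04,0,0,0],[-0.11,-0.8,-0.04,0,0,0],[-0.11,-0.8,-0.04,0,0,0]]])

```text
t: 18.2
tool_pos: [0.4598, 0.2029, 0.2543]
tcp_rot: [[0.936, 0.073, 0.345], [0.07, -0.997, 0.021], [0.346, 0.004, -0.938]]
wrist_force: [0.2, 0.3, -1.3]
opening: 0.081
finger_force: 30.0
```

send_rows(steps=[[[0,0,0,0,0,0],[0,0,0,0,0,0]]])

```text
t: 18.4
tool_pos: [0.4602, 0.2021, 0.2544]
tcp_rot: [[0.936, 0.075, 0.345], [0.072, -0.997, 0.022], [0.345, 0.004, -0.939]]
wrist_force: [1.0, -0.8, -0.7]
opening: 0.082
finger_force: 30.0
```

```bash
python3 pm.py
```

```text
t 18.4 p [0.4602 0.2021 0.2544] open 0.082 ff 30.0 F [ 1.  -0.8 -0.7]
off -0.0332 up 0.0658 side 0.0008 tilt 20.1
shift [ 0.12 -0.02 -0.05] n>= 0.1  then turn [ 0.01 -0.01  0.07]
shift [-1.12 -0.03  3.33] n>= 3.3  then turn [ 0.01 -0.01  0.07]
shift [-1.44 -0.04  4.18] n>= 4.2  then turn [ 0.01 -0.01  0.07]
shift [0. 0. 0.] n>= 0.0  then turn [ 0.01 -0.01  0.07]
```

send_rows(steps=[[[-0.05,0,0.4,0,0,0.07],[-0.2,0,0.56,0,0,0],[-0.2,0,0.56,0,0,0],[-0.2,0,0.56,0,0,0],[-0.2,0,0.56,0,0,0],[-0.14,0,0.4,0,0,0],[0,0,0,0,0,0],[0,0,0,0,0,0]]])

```text
t: 19.2
tool_pos: [0.4661, 0.2008, 0.1279]
tcp_rot: [[0.936, 0.065, 0.345], [0.061, -0.998, 0.021], [0.346, 0.001, -0.938]]
wrist_force: [-0.1, 0.7, 0.5]
opening: 0.082
finger_force: 30.0
```

```bash
python3 pm.py; python3 look.py g n
```

```text
t 19.2 p [0.4661 0.2008 0.1279] open 0.082 ff 30.0 F [-0.1  0.7  0.5]
off -0.0332 up 0.0658 side 0.0008 tilt 20.1
shift [ 1.08 -0.06 -3.07] n>= 3.1  then turn [ 0.01 -0.02 -0.04]
shift [-0.17 -0.06  0.31] n>= 0.3  then turn [ 0.01 -0.02 -0.04]
shift [-0.48 -0.06  1.16] n>= 1.2  then turn [ 0.01 -0.02 -0.04]
shift [0. 0. 0.] n>= 0.0  then turn [ 0.01 -0.02 -0.04]
top 179
 x [-0.0546  0.0618] Y hist {-25: 0, -24: 0, -23: 0, -22: 0, -21: 0, -20: 0, -19: 0, -18: 0, -17: 0, -16: 0, -15: 0, -14: 0, -13: 0, -12: 0, -11: 0, -10: 0, -9: 0, -8: 0, -7: 0, -6: 9, -5: 116, -4: 53, -3: 0, -2: 0, -1: 1, 0: 0, 1: 0, 2: 0, 3: 0, 4: 0, 5: 0, 6: 0, 7: 0, 8: 0, 9: 0, 10: 0, 11: 0, 12: 0, 13: 0, 14: 0, 15: 0, 16: 0, 17: 0, 18: 0, 19: 0, 20: 0, 21: 0, 22: 0, 23: 0, 24: 0}
 face dY/dX,dY/dZ,Y0 [-0.0046  0.002  -0.0043] Ymed -0.0042 bottom 0.0632
scene 335
 x [-0.0572  0.0615] Y hist {-25: 0, -24: 0, -23: 0, -22: 0, -21: 0, -20: 0, -19: 0, -18: 0, -17: 0, -16: 0, -15: 0, -14: 0, -13: 0, -12: 0, -11: 0, -10: 1, -9: 2, -8: 14, -7: 28, -6: 64, -5: 92, -4: 48, -3: 44, -2: 21, -1: 13, 0: 1, 1: 5, 2: 2, 3: 0, 4: 0, 5: 0, 6: 0, 7: 0, 8: 0, 9: 0, 10: 0, 11: 0, 12: 0, 13: 0, 14: 0, 15: 0, 16: 0, 17: 0, 18: 0, 19: 0, 20: 0, 21: 0, 22: 0, 23: 0, 24: 0}
 face dY/dX,dY/dZ,Y0 [-0.0066  0.0031 -0.0046] Ymed -0.0044 bottom 0.063
```

View pics/g_c.png

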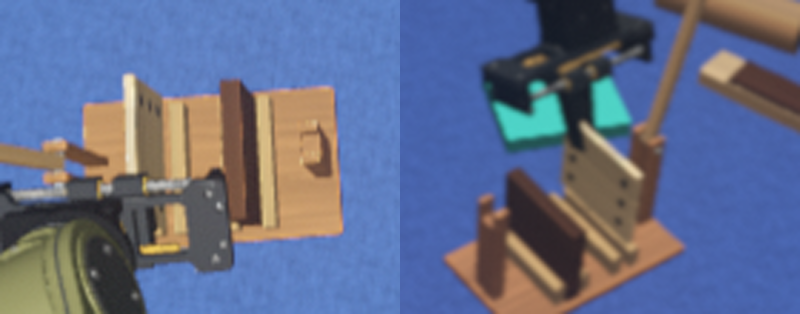

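The top and scene views agree that the thin board is within 1 mm of the slot centre. I'll nudge it by 0.8 mm and lower it.

send_rows(steps=[[[-0.08,-0.02,0.1,0,0,-0.02],[-0.04,0,0.11,0,0,0],[-0.04,0,0.11,0,0,0],[-0.04,0,0.11,0,0,0],[-0.04,0,0.11,0,0,0],[-0.04,0,0.11,0,0,0],[0,0,0,0,0,0]]])

```text
t: 20.0
tool_pos: [0.4637, 0.2021, 0.0985]
tcp_rot: [[0.937, 0.068, 0.344], [0.065, -0.998, 0.022], [0.344, 0.002, -0.939]]
wrist_force: [-0.5, 0.2, -0.1]
opening: 0.081
finger_force: 30.0
```

send_rows(steps=[[[-0.04,0,0.11,0,0,0],[-0.04,0,0.11,0,0,0],[-0.04,0,0.11,0,0,0],[0,0,0,0,0,0]]])

```text
t: 20.4
tool_pos: [0.4638, 0.202, 0.0845]
tcp_rot: [[0.937, 0.068, 0.344], [0.065, -0.998, 0.022], [0.344, 0.002, -0.939]]
wrist_force: [0.4, -0.2, -0.9]
opening: 0.084
finger_force: 30.0
```

```bash
python3 pm.py
```

```text
t 20.4 p [0.4638 0.202  0.0845] open 0.084 ff 30.0 F [ 0.4 -0.2 -0.9]
off -0.0332 up 0.0658 side 0.0008 tilt 20.1
shift [ 1.5  -0.02 -4.07] n>= 4.1  then turn [ 0.01 -0.   -0.  ]
shift [ 0.26 -0.02 -0.69] n>= 0.7  then turn [ 0.01 -0.   -0.  ]
shift [-0.05 -0.03  0.16] n>= 0.2  then turn [ 0.01 -0.   -0.  ]
shift [0. 0. 0.] n>= 0.0  then turn [ 0.01 -0.   -0.  ]
```

Already inside the rails (bottom about 19 mm below rail top), with no side force.

send_rows(steps=[[[-0.03,0,0.08,0,0,0],[-0.01,0,0.03,0,0,0],[0,0,0,0,0,0]]])

```text
t: 20.7
tool_pos: [0.4663, 0.203, 0.0838]
tcp_rot: [[0.935, 0.068, 0.349], [0.064, -0.998, 0.024], [0.35, 0.0, -0.937]]
wrist_force: [-2.9, -0.3, 8.4]
opening: 0.083
finger_force: 30.0
```

send_rows(steps=[[[-0.02,0,0.05,0,0,0],[0,0,0,0,0,0]]])

```text
t: 20.9
tool_pos: [0.4674, 0.2034, 0.0837]
tcp_rot: [[0.934, 0.068, 0.352], [0.064, -0.998, 0.024], [0.352, -0.0, -0.936]]
wrist_force: [-7.6, -2.6, 16.8]
opening: 0.086
finger_force: 30.0
```

send_rows(steps=[[[0.02,0,-0.05,0,0,0],[0,0,0,0,0,0],[0,0,0,0,0,0],[0,0,0,0,0,0]]], hand=0.35)

```text
t: 21.3
tool_pos: [0.4641, 0.2022, 0.0804]
tcp_rot: [[0.936, 0.068, 0.345], [0.064, -0.998, 0.022], [0.345, 0.002, -0.938]]
wrist_force: [-0.4, -0.2, -0.2]
opening: 0.328
finger_force: 0.0
```

send_rows(steps=[[[0.1,0,-0.28,0,0,0],[0.2,0,-0.56,0,0,0],[0.3,0,-0.8,0,0,0],[0.3,0,-0.8,0,0,0],[0.3,0,-0.8,0,0,0],[0.3,0,-0.8,0,0,0],[0.3,0,-0.8,0,0,0],[-0.6,0,-0.2,0,0,0],[-0.6,0,-0.2,0,0,0],[-0.6,0,-0.2,0,0,0]]])

```text
t: 22.3
tool_pos: [0.3885, 0.1973, 0.2862]
tcp_rot: [[0.936, 0.068, 0.346], [0.064, -0.998, 0.023], [0.347, 0.001, -0.938]]
wrist_force: [0.1, 0.2, -0.2]
opening: 0.35
finger_force: 0.0
```

```bash
python3 - <<'E'
from h import *
from g import *
st(); save(['scene','top'],'k')
for n in('top','scene'):
  P=cloud(load('k',n))
  for nm,s in(('wide',WIDE),('narrow',NARR)):
    d=P-s; X=d@RX;Y=d@RY;H=d[...,2]
    m=(abs(X)<.08)&(abs(Y)<.016)&(H>.045)&(H<.13)
    if m.sum()<30: print(n,nm,'few'); continue
    t=m&(H>.092); bins=[round(float(np.percentile(H[t&(abs(X-c)<.01)],90)),4) if (t&(abs(X-c)<.01)).sum()>3 else None for c in(-.05,-.025,0,.025,.05)]
    f=m&(H<.09); A=np.c_[X[f],H[f],np.ones(f.sum())]
    print(n,nm,'x',np.percentile(X[m],[1,99]).round(4),'top H',bins,'topY',np.percentile(Y[t],[5,50,95]).round(4),'face',np.median(Y[f]).round(4),np.linalg.lstsq(A,Y[f],rcond=None)[0].round(4) if f.sum()>9 else '')
im=[cv2.resize(load('k',n)['color'][r0:r0+110,c0:c0+140],(400,314),interpolation=cv2.INTER_CUBIC) for n,r0,c0 in(('top',150,100),('scene',85,240))]
cv2.imwrite('pics/k_c.png',np.hstack(im))
E
```

```text
t 22.3 p [0.3885 0.1973 0.2862] open 0.35 ff 0.0 F [ 0.1  0.2 -0.2]
top wide x [-0.0573  0.0614] top H [0.1019, 0.1024, 0.1024, 0.1024, 0.102] topY [-0.0089 -0.0006  0.0077] face -0.0089 [-0.0222 -0.0042 -0.0081]
top narrow x [-0.056   0.0623] top H [0.1019, 0.1021, 0.1019, 0.1026, 0.1016] topY [-0.0024  0.0009  0.0053] face -0.002 [-0.0031 -0.0051 -0.0016]
scene wide x [-0.0569  0.0624] top H [0.1042, 0.1041, 0.1039, 0.1045, 0.1046] topY [-0.0101 -0.003   0.0077] face -0.0085 [ 0.0386 -0.0073 -0.0075]
scene narrow x [-0.0559  0.0634] top H [0.1044, 0.1039, 0.1041, 0.1039, 0.1041] topY [-0.0039 -0.0008  0.0056] face -0.0016 [ 0.006  -0.003  -0.0013]
```

View pics/k_c.png

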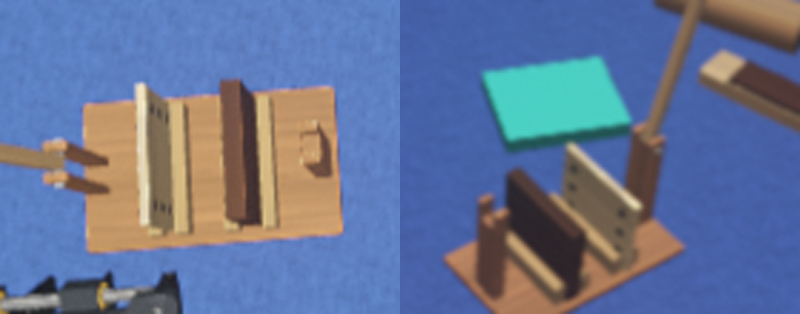

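Both boards stand seated, with tops at 102 mm above the floor by the top view and both released. Now the keeper. I'll set the tool upright, close the fingers and pass round the bar's near side to get behind it.

send_rows(steps=[[[0,0,0,0,-0.85,0],[0,0,0,0,-0.85,0],[0,0,0,0,-0.85,0],[0,0,0,0,-0.82,0],[0,0,0,0,0,0]]], hand=0)

```text
t: 22.9
tool_pos: [0.3911, 0.1973, 0.2851]
tcp_rot: [[0.998, 0.067, -0.001], [0.067, -0.998, -0.002], [-0.001, 0.002, -1.0]]
wrist_force: [0.5, -0.3, -0.2]
opening: 0.017
finger_force: 0.0
```

```bash
cat > kp.py <<'E'
from g import *
o=st(); R=Rt(-RY,-Z)
w1=np.array([.385,.352,.287]); w2=HINGE+RY*.078; w2[2]=.287
plan(w1,R); plan(w2,R,w1,R)
def tcp(th,r=.16):
    Y=-r*np.cos(th)+.006*np.sin(th)+.012; z=r*np.sin(th)+.006*np.cos(th)
    return HINGE+RY*Y+Z*z
T=np.radians([102,94,86,78,70,62,54,46,38,30,22,15,8,3])
prev=w2
for t in T:
    q=tcp(t); d=R.T@(q-prev)/.04; print(np.degrees(t).round(),q.round(3),d.round(2)); prev=q
E
python3 kp.py
```

```text
t 22.9 p [0.3911 0.1973 0.2851] open 0.017 ff 0.0 F [ 0.5 -0.3 -0.2]
shift [ 0.11 -3.87 -0.05] n>= 3.9  then turn [ 0.02  0.01 -0.02]
shift [2.55 0.22 0.  ] n>= 2.5  then turn [0. 0. 0.]
102.0 [0.489 0.323 0.279] [0.   0.67 0.19]
94.0 [0.491 0.301 0.283] [-0.    0.55 -0.1 ]
86.0 [0.492 0.279 0.284] [-0.    0.56 -0.02]
78.0 [0.494 0.257 0.282] [0.   0.56 0.06]
70.0 [0.495 0.235 0.276] [-0.    0.54  0.13]
62.0 [0.497 0.215 0.268] [0.   0.52 0.21]
54.0 [0.498 0.195 0.257] [-0.    0.48  0.28]
46.0 [0.499 0.178 0.243] [0.   0.44 0.34]
38.0 [0.5   0.162 0.227] [-0.    0.39  0.4 ]
30.0 [0.501 0.149 0.209] [0.   0.33 0.45]
22.0 [0.502 0.139 0.19 ] [-0.    0.26  0.49]
15.0 [0.502 0.132 0.171] [0.   0.17 0.46]
8.0 [0.503 0.127 0.152] [0.   0.12 0.47]
3.0 [0.503 0.125 0.138] [-0.    0.05  0.35]
```

send_rows(steps=[[[0.02,-0.77,-0.01,0,0,0],[0.02,-0.78,-0.01,0,0,0],[0.02,-0.78,-0.01,0,0,0],[0.02,-0.78,-0.01,0,0,0],[0.02,-0.77,-0.01,0,0,0],[0.64,0,0,0,0,0],[0.64,0,0,0,0,0],[0.64,0,0,0,0,0],[0.63,0.1,0,0,0,0],[0,0,0,0,0,0]]])

```text
t: 23.9
tool_pos: [0.4867, 0.3551, 0.2866]
tcp_rot: [[0.998, 0.066, 0.002], [0.066, -0.998, -0.002], [0.002, 0.002, -1.0]]
wrist_force: [0.7, -0.7, 0.0]
opening: 0.005
finger_force: 0.0
```

```bash
python3 - <<'E'
from g import *
st(); w=HINGE+RY*.048; w[2]=.279; plan(w,Rt(-RY,-Z))
E
python3 -c "
from h import *
save(['scene'],'m')
cv2.imwrite('pics/m_c.png',cv2.resize(load('m','scene')['color'][40:200,240:420],(540,480)))"
```

```text
t 23.9 p [0.4867 0.3551 0.2866] open 0.005 ff 0.0 F [ 0.7 -0.7  0. ]
shift [0.01 0.88 0.19] n>= 0.9  then turn [ 0.02 -0.02 -0.02]
```

View pics/m_c.png

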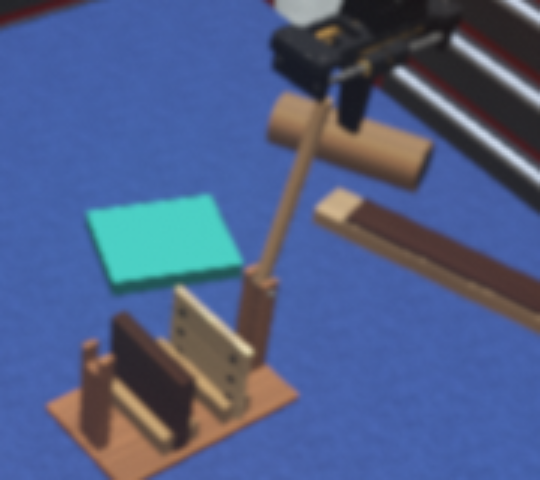

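The fingers (350,100) are behind the bar tip (325,105), with the gripper body above it. I'll push along the arc.

send_rows(steps=[[[0,0.4,0,0,0,0],[0,0.48,0,0,0,0],[0,0.55,0,0,0,0],[0,0.56,0,0,0,0],[0,0.56,0.1,0,0,0],[0,0.54,0.18,0,0,0]]])

```text
t: 24.55
tool_pos: [0.4928, 0.2303, 0.2772]
tcp_rot: [[0.998, 0.068, 0.003], [0.068, -0.998, -0.001], [0.003, 0.001, -1.0]]
wrist_force: [-0.1, -0.4, 0.7]
opening: 0.006
finger_force: 0.2
```

```bash
cat > kb.py <<'E'
import sys
from h import *
from g import *
st(); tag=sys.argv[1]; save(['scene'],tag); P=cloud(load(tag,'scene')); d=P-HINGE; X=d@RX;Y=d@RY;H=d[...,2]
m=(abs(X)<.012)&(Y<.1)&(Y>-.23)&(H>-.004)&(np.hypot(Y,H)<.235)&(np.hypot(Y,H)>.03); 
a=np.degrees(np.arctan2(H[m],-Y[m])); h,e=np.histogram(a,np.arange(-5,120,2.5)); print({float(e[i]):int(h[i]) for i in range(len(h)) if h[i]>3})
cv2.imwrite(f'pics/{tag}_c.png',cv2.resize(load(tag,'scene')['color'][40:200,240:420],(540,480)))
E
python3 kb.py n1
```

```text
t 24.55 p [0.4928 0.2303 0.2772] open 0.006 ff 0.2 F [-0.1 -0.4  0.7]
{-2.5: 12, 0.0: 10, 2.5: 10, 5.0: 4, 62.5: 9, 65.0: 22, 67.5: 93, 70.0: 84, 72.5: 68, 75.0: 67, 77.5: 38, 80.0: 9}
```

send_rows(steps=[[[0.02,0.45,0.2,0,0,0],[0.02,0.48,0.28,0,0,0],[0.02,0.44,0.34,0,0,0],[0,0.39,0.4,0,0,0],[0,0.33,0.45,0,0,0],[0,0,0,0,0,0]]])

```text
t: 25.2
tool_pos: [0.4992, 0.1469, 0.206]
tcp_rot: [[0.998, 0.066, -0.005], [0.066, -0.998, -0.003], [-0.005, 0.002, -1.0]]
wrist_force: [-1.5, -0.0, -1.0]
opening: 0.005
finger_force: 0.0
```

```bash
python3 kb.py n2
```

```text
t 25.2 p [0.4992 0.1469 0.206 ] open 0.005 ff 0.0 F [-1.5 -0.  -1. ]
{-2.5: 7, 0.0: 6, 2.5: 14, 5.0: 4, 27.5: 47, 30.0: 99, 32.5: 55, 35.0: 31, 37.5: 30, 40.0: 26, 42.5: 30, 45.0: 28, 47.5: 24, 50.0: 8, 72.5: 19, 75.0: 17, 77.5: 15}
```

Bar at about 29°. I'll keep going.

send_rows(steps=[[[0.02,0.22,0.45,0,0,0],[0.02,0.17,0.45,0,0,0],[0.02,0.12,0.45,0,0,0],[0,0.05,0.3,0,0,0],[0,0,0.1,0,0,0],[0,0,0,0,0,0]]])

```text
t: 25.85
tool_pos: [0.5052, 0.127, 0.1393]
tcp_rot: [[0.998, 0.069, 0.0], [0.069, -0.998, -0.001], [0.0, 0.001, -1.0]]
wrist_force: [-0.5, 0.3, 0.5]
opening: 0.003
finger_force: 0.0
```

send_rows(steps=[[[0,0,0.1,0,0,0],[0,0,0.05,0,0,0],[0,0,0,0,0,0]]])

```text
t: 26.15
tool_pos: [0.5054, 0.1267, 0.1335]
tcp_rot: [[0.998, 0.068, 0.001], [0.068, -0.998, -0.001], [0.001, 0.001, -1.0]]
wrist_force: [-0.6, 0.1, 1.0]
opening: 0.004
finger_force: 0.0
```

send_rows(steps=[[[0,0,0.05,0,0,0],[0,0,0.03,0,0,0],[0,0,0,0,0,0]]])

```text
t: 26.45
tool_pos: [0.5054, 0.1266, 0.1303]
tcp_rot: [[0.998, 0.068, 0.001], [0.068, -0.998, -0.001], [0.001, 0.001, -1.0]]
wrist_force: [-0.3, -0.5, 0.7]
opening: 0.004
finger_force: 0.5
```

send_rows(steps=[[[0,0,0.04,0,0,0],[0,0,0,0,0,0]]])

```text
t: 26.65
tool_pos: [0.5055, 0.1266, 0.1301]
tcp_rot: [[0.998, 0.068, 0.001], [0.068, -0.998, -0.001], [0.001, 0.001, -1.0]]
wrist_force: [-3.0, -0.8, 8.1]
opening: 0.002
finger_force: 3.8
```

```bash
python3 kb.py n3
```

```text
t 26.65 p [0.5055 0.1266 0.1301] open 0.002 ff 3.8 F [-3.  -0.8  8.1]
{-2.5: 31, 0.0: 85, 2.5: 89, 5.0: 38, 7.5: 22, 10.0: 22, 12.5: 12, 15.0: 13, 17.5: 9, 20.0: 5, 25.0: 4, 30.0: 8, 32.5: 16, 35.0: 12, 37.5: 26, 40.0: 20, 42.5: 21, 45.0: 12, 60.0: 11, 62.5: 12, 65.0: 5}
```

Hard stop at TCP z = 0.130, which is the closed bar's top. I'll press a touch more, lift off and check.

send_rows(steps=[[[0,0,0.03,0,0,0],[0,0,0,0,0,0],[0,0,-0.4,0,0,0],[0,0,-0.9,0,0,0],[0,0,-0.9,0,0,0],[-0.9,0,-0.5,0,0,0],[-0.9,0,0,0,0,0],[-0.9,0,0,0,0,0],[-0.9,0,0,0,0,0],[0,0,0,0,0,0]]])

```text
t: 27.7
tool_pos: [0.3593, 0.1169, 0.2357]
tcp_rot: [[0.998, 0.069, 0.003], [0.069, -0.998, -0.001], [0.003, 0.001, -1.0]]
wrist_force: [0.3, 0.3, 0.4]
opening: 0.005
finger_force: 0.0
```

```bash
python3 - <<'E'
from h import *
from g import *
st(); save(['scene','top'],'z')
for n in('top','scene'):
  P=cloud(load('z',n)); d=P-HINGE; X=d@RX;Y=d@RY;H=d[...,2]
  m=(abs(X)<.006)&(Y<-.02)&(Y>-.19)&(abs(H)<.04)&(H>-.004); b=np.polyfit(-Y[m],H[m],1); print(n,m.sum(),'slope,off',b.round(4),'bar end Y',Y[(abs(X)<.006)&(abs(H-.004)<.006)].min().round(4))
  for nm,s in(('wide',WIDE),('narrow',NARR)):
    d=P-s; x=d@RX;y=d@RY;h=d[...,2]; q=(abs(x)<.08)&(abs(x)>.012)&(abs(y)<.016)&(h>.092)&(h<.11); print(' ',nm,np.percentile(x[q],[1,99]).round(4),np.median(y[q]).round(4),np.percentile(h[q],90).round(4))
im=[cv2.resize(load('z',n)['color'][r0:r0+110,c0:c0+140],(400,314),interpolation=cv2.INTER_CUBIC) for n,r0,c0 in(('top',150,100),('scene',85,240))]
cv2.imwrite('pics/z_c.png',np.hstack(im))
E
```

```text
t 27.7 p [0.3593 0.1169 0.2357] open 0.005 ff 0.0 F [0.3 0.3 0.4]
top 360 slope,off [0.0015 0.0062] bar end Y -0.2152
  wide [-0.0569  0.0618] -0.0007 0.1024
  narrow [-0.056  0.063] 0.0008 0.1022
scene 218 slope,off [-0.002  0.006] bar end Y -0.2187
  wide [-0.0576  0.0623] -0.0026 0.1041
  narrow [-0.0572  0.063 ] 0.0003 0.1041
```

View pics/z_c.png

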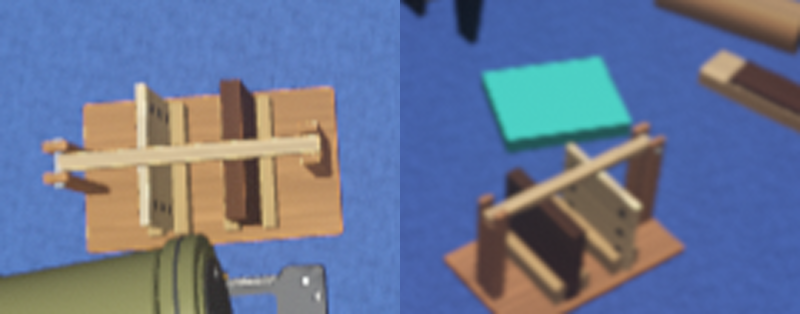

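The bar lies level in the fork (slope about 0), both boards are seated and the robot is clear. Handing in.

```bash
python3 -c "
from plant import arm
print(arm.hand_in())"
```

```text
the job is handed in; nothing more can be done
None
```

I stood the thick board in the wide slot and the thin board in the narrow slot, swung the keeper down level into its catch, and handed the job in at about 28 s; the hand-in gave no verdict back.

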